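# Scoop two tealights off the bench

## Robot

A 7-joint arm with a two-finger parallel gripper is mounted at the origin on a cart in front of the work surface, level with it; the furniture and walls round the work are solid. World frame = base frame: x ahead of the robot, y to its left, z up, the work surface at z = 0. Lengths are in m, angles in rad, forces in N, time in s.
With the tool pointing down it reaches from about 0.4 to 0.85 m from the base axis. Payload 10.4 kg.
Tool frame: the origin (TCP) lies between the finger pads; the fingertips stand 11 mm ahead of it and the grasp point (between the pads) lies 8 mm behind it; x points along the fingers, y is the direction in which the jaws open and shut, and the axes are right-handed (so a half turn about x gives the same grasp; the last joint's range is limited). The gripper opens to 87 mm and grips with 3 to 60 N. Pads are 19 mm wide; open, the fingers measure 117 mm over their backs; the gripper's body (75 mm by 190 mm) begins 51 mm behind the grasp point.
Start: joints at [-1.198, 0.332, -0.065, 1.46, 0.022, 1.35, -0.088], TCP at [0.241, 0.577, 0.234] pointing down, gripper open.
Joint ranges: [-2.6, 2.6], [-0.5, 2.12], [-1.47, 1.34], [0.16, 2.42], [-1.27, 4.41], [0.06, 2.06], [-2.6, 2.6]. Speed limits (rad/s): [2.22, 2.22, 2.79, 2.79, 3.14, 3.14, 3.14].

## Interface

Orientations are given as a unit quaternion [x, y, z, w].
In Python, from bench import * gives the robot as it stands.
- The arm moves only by the shell command python3 -m creep 'ROWS' [FORCE]. ROWS is JSON, a list of rows, each an object of numbers: "rx", "ry", "rz": the turn, a rotation vector about the world's x, y, z in units of 2 pi rad (1.0 is 2 pi rad); "dx", "dy", "dz": the shift along the world's x, y, z in units of 30 mm (1.0 is 30 mm); "fingers": the opening, from -1 (shut) to 1 (fully open), so that 0 is half open. In form: [{"rx": .., "ry": .., "rz": .., "dx": .., "dy": .., "dz": .., "fingers": ..}, ...]. A call has 1 to 10 rows; each row shifts and turns the commanded pose from where the row before left it; what a row does not reach is not made up. A row lasts 1/8 s, in which the tool goes at most 62.5 mm and 10.7 degrees, less where a joint would pass 70% of its speed; a pose out of reach is approached as far as the arm can. A call with a number of a shift or a turn outside -1 to 1 is refused whole. A call with a gripper value outside its range is refused whole. The fingers move at their own pace and stop on an object; FORCE is the grip in N (left out, the last holds). Time passes only in rows, so rows that do not move let the fingers close. It gives the time, the measured TCP pose, the force and the opening at its end, in the units of the state.
- read_state(): the state, without advancing time (a new reading comes with each control period).
- camera(name): name is "scene" or "top" or "wrist"; returns (picture, depth): 480x640x3 uint8, red, green, blue; 480x640 float32, m along the optical axis (not along the pixel's ray), 0 where there is no reading.
- calibration(name): a dict with "vertical_fov" (degrees; the focal length in pixels is half the picture's height over the tangent of half this angle, whatever the lens; pixels are square), "cx", "cy" (the principal point, pixels), "rvec" (rotation vector, rad) and "tvec" (3), from world to camera coordinates, as OpenCV has them. Camera axes: x right, y down, z forward; pixel columns grow to the right and rows downward; lengths in m; the calibration is good to about 2 mm. A picture is of the moment at which its call begins: read the wrist's pose just before it. calibration takes no time and is no camera call; for the wrist camera it gives the pose at the moment of the call.
- close_job(): hands the job in, once; it reports no verdict.
The state is a dict: "time": time; "joint_positions": joint angles; "joint_vel": joint speeds; "joint_torque": joint torques, N m; "ee_pos": TCP position; "eef_rot": TCP orientation; "ft_force": force on the tool from outside, world axes, zero at the start; "torque": the same for the moment, N m; "width": finger opening in m.
Only numpy, scipy, OpenCV 4.12 (cv2) and the standard library are available. Lean on these libraries where they do the work, as an engineer would, in place of code of your own. Each camera call takes 0.05 s, during which the arm holds its last target. There are 200 camera calls.

## Task

The two tealights under the wire shelf are still hot. Take the flat scoop by its wooden handle, run it under both of them against the shelf's back panel, lift them clear of the bench and set the loaded scoop down flat in the middle of the clay tile. Do not touch the tealights with the gripper or tip them over, and leave the matchbox and brass weight where they are.

Things in the scene. Friction and masses are not known exactly. Their poses are not given: they have to be found in the camera images.
- scoop: Loose flat metal scoop (dust pan), 0.17 kg. Origin: centre of the pan's underside; x to the open lip, y to its left, z up. Pan 80 long (x -40 to 40), 128 wide, 122 inside; floor 2 thick, smooth, its last 16 tapering to a knife edge; side walls 24 high from x -40 to 20, rear wall 34 high; open at front and top. Wooden handle behind it (scoop_grip).
- scoop_grip (a point): Centre of the scoop's wooden handle, 82 behind and 45 above the scoop's origin, same axes as the scoop. The handle is a bar along x, 62 long (x -111 to -49 in the scoop's frame), 16 wide (y, grasp across this), 28 high (z 31 to 59 above the pan's underside); 31 of free space below it.
- scoop_lip (a point): Middle of the scoop's front knife edge, at its underside: 40 ahead of the scoop's origin; same axes.
- light_0 (a point): Centre (8 above its underside) of a tealight: a round aluminium cup with candle, 39 across, 19 high, 20 g, standing loose on the bench below the wire shelf.
- light_1 (a point): Centre (8 above its underside) of the other tealight, same size; beside the first, 42 to 60 between centres. Together they are at most about 105 wide along the back panel, so one run of the scoop takes both.
- shelf: Fixed upright smooth grey panel, 340 wide, 210 high, with a wire shelf cantilevered toward the robot. Origin: bench level, middle of its front face; x into the panel, y along it, z up. Wires along y, axes 185 above the bench, at x = -20, -50, -80, -115 (8 thick), y = -150 to 150; no front legs. The pushed-in scoop's handle is below the front wire: lean the hand back 25 to 35 degrees.
- tile: Fixed red-brown clay tile lying on the bench, 150 by 150, 10 thick. Origin: centre of its underside, so its top is 10 above it. The tile and the scoop start on opposite sides, left and right.
- matchbox: Bystander, loose: matchbox 36 x 53 x 15, on the left, to the left of the grey panel. Origin: centre of its underside.
- weight_100: Bystander, loose: brass laboratory weight with a knob, 29 across, 34 high, near the middle of the bench's front. Origin: centre of its underside.
There are look-alikes about, which are no part of the job. What is shaped like the part that bears light_0 but green, pink or red is not meant.

How it is judged:
By the outcome, as a careful person would: the job done as asked, in the order asked, and still so for the second after the job is handed in, with the robot touching nothing.
It also fails if it takes over 53 s, if anything falls off the work surface, if the arm or the gripper's body presses on something with over 40 N, if the wrist force passes 120 N, or if a joint passes its speed limit or range.

## Working session

There is one attempt and no reset: what is moved stays moved. The work goes in short steps, Python scripts to look and compute and a shell command to move; the robot and the scene stay as the last step left them, time stands still between calls to the robot, and variables do not carry over. Pictures are saved under pics/ and viewed, about 8 in all and at most 12, crops included, and the job is handed in when it is done.

```bash
ls; mkdir -p pics; cat > h.py <<'E'
from bench import *
import numpy as np, cv2
def cal(n):
    c=calibration(n); f=240/np.tan(np.radians(c["vertical_fov"])/2)
    R=cv2.Rodrigues(np.array(c["rvec"],float))[0]; return f,c["cx"],c["cy"],R,np.array(c["tvec"],float).ravel()
def cloud(n,d,k=None):
    f,cx,cy,R,t=k or cal(n); v,u=np.mgrid[:480,:640]
    P=np.stack([(u-cx)/f*d,(v-cy)/f*d,d],-1); W=(P-t)@R; W[d<=0]=np.nan; return W
def ray(n,uv,z,k=None):
    f,cx,cy,R,t=k or cal(n); uv=np.atleast_2d(uv).astype(float)
    D=np.c_[(uv[:,0]-cx)/f,(uv[:,1]-cy)/f,np.ones(len(uv))]@R; C=-R.T@t
    return C+D*((z-C[2])/D[:,2])[:,None]
def save(n,p): cv2.imwrite('pics/'+n,p[:,:,::-1])
E
python3 - <<'E'
from h import *
for n in("scene","top"):
    p,d=camera(n); np.savez('/tmp/'+n,p=p,d=d,**calibration(n)); save(n+'0.png',p); print(n,calibration(n),(d>0).mean())
print(read_state())
E
```

```text
pics
scene {'vertical_fov': 57.991949295149155, 'cx': 317.62733602571984, 'cy': 233.84630145345767, 'rvec': array([ 1.92435461, -0.94569344,  0.56689843]), 'tvec': array([-0.43461811,  0.26444243,  0.53389584])} 0.9961360677083333
top {'vertical_fov': 49.66354135318879, 'cx': 318.3201505101226, 'cy': 235.6986843523853, 'rvec': array([ 2.19021942, -2.18737065,  0.10573412]), 'tvec': array([-0.10787995,  0.57584873,  1.01761885])} 0.9960384114583334
{'time': 0.1, 'joint_positions': array([-1.1976333 ,  0.33278228, -0.0646954 ,  1.46084788,  0.02158922,
        1.34988112, -0.08850439]), 'joint_vel': array([-0.00153198, -0.0011651 ,  0.00044933, -0.00296091, -0.00055828,
        0.00077603,  0.0002756 ]), 'joint_torque': array([ 1.34918715e-03, -6.24543715e+01,  2.44747679e-02, -3.90716994e+01,
       -6.14584261e-02,  3.65649210e-02,  3.26096790e-05]), 'ee_pos': array([0.24082213, 0.57639112, 0.23285447]), 'eef_rot': array([ 0.1385821 ,  0.69337731, -0.13943632,  0.69323907]), 'ft_force': array([ 0.43271917, -0.21163166,  0.23933918]), 'torque': array([ 0.04325978,  0.057207  , -0.00814203]), 'width': 0.08682948284817806}
```

View pics/scene0.png

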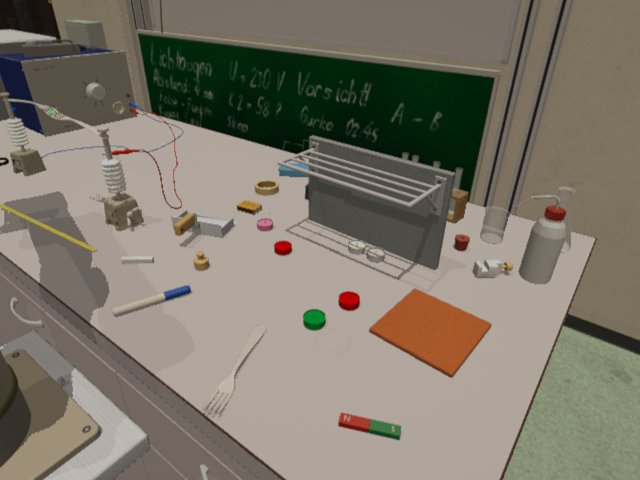

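View pics/top0.png

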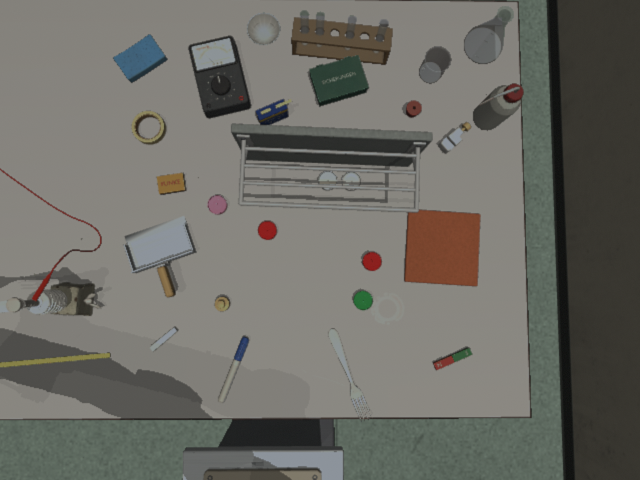

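Top view: the scoop is at (160,245) with its handle at (166,281). Tealight candidates are white (328,180) and (351,181) under the shelf, red (267,230) and (372,261), pink (217,204), green (363,300), and a clear dish at (387,308). The white pair is the one meant. The tile is at (442,247), the weight at (222,303), the matchbox at (171,184), and the panel front is at about row 150. Next I measure these and check a crop.

```bash
python3 - <<'E'
from h import *
p,d=np.load('/tmp/top.npz')['p'],np.load('/tmp/top.npz')['d']; W=cloud('top',d); Z=W[...,2]
hsv=cv2.cvtColor(p,cv2.COLOR_RGB2HSV)
print('bench z',np.nanmedian(Z[330:345,280:320]))
def rect(m,name,z=None):
    n,l,s,c=cv2.connectedComponentsWithStats(m.astype(np.uint8)); i=1+np.argmax(s[1:,4]); mm=l==i
    v,u=np.nonzero(mm); zz=np.nanmedian(Z[mm]); z=zz if z is None else z
    q=ray('top',np.c_[u,v],z)[:,:2]; r=cv2.minAreaRect((q*1000).astype(np.float32))
    print(name,s[i],'z',round(zz,4),'rect',np.round(r[0],1),np.round(r[1],1),round(r[2],1)); return mm
def box(x0,y0,x1,y1):
    b=np.zeros((480,640),bool); b[y0:y1,x0:x1]=1; return b
H,S,V=[hsv[...,i].astype(int) for i in range(3)]
rect(box(395,200,490,295)&(S>130)&(H<15),'tile',.010)
rect(box(150,262,182,302)&(S>90)&(H<25),'handle',.059)
rect(box(120,210,200,278)&(Z>.018),'walls>18')
rect(box(155,170,190,198)&(S>120),'matchbox',.015)
rect(box(212,292,232,314)&(S>80),'weight')
# handle cloud top
m=box(150,258,182,302)&(Z>.045); print('handle pts',np.nanmean(W[m],0),np.nanmax(Z[m]))
rect(m,'handle depth',.059)
rect(box(225,115,440,160)&(Z>.2),'panel top',.21)
# lights
m=box(250,160,410,205)&(Z>.010)&(Z<.03); rect(m,'lights',.019)
for k in ((328,180),(351,181)): print('light',k,ray('top',k,.015),Z[k[1],k[0]])
a=cv2.resize(p[110:220,220:440],None,fx=3.5,fy=3.5,interpolation=3); b=cv2.resize(p[205:310,110:240],(770,622)); 
s=np.load('/tmp/scene.npz')['p'][210:290,300:440]
s=cv2.resize(s,(770,440)); b=cv2.resize(p[205:305,110:240],(286,220))
o=np.zeros((600,800,3),np.uint8); 
a=cv2.resize(p[115:215,225:440],(800,372),interpolation=3); o[:372]=a
s=np.load('/tmp/scene.npz')['p'][215:285,300:440]; o[372:,:456]=cv2.resize(s,(456,228)); o[372:,460:756]=cv2.resize(p[205:305,110:240],(296,228))
save('crop1.png',o)
E
```

```text
bench z -0.0008634346923029495
tile [ 405  210   75   76 5122] z 0.0085 rect [ 554.1 -359.6] [147.3 146.5] 86.3
handle [158 267  17  30 276] z 0.0571 rect [485.2 185.7] [59.  17.4] 19.7
walls>18 [124 224  71  54 451] z 0.0331 rect [534.9 204.1] [ 91.5 129.5] 19.1
matchbox [157 173  27  21 440] z 0.0145 rect [683.1 193.4] [35.5 51.4] 8.5
weight [215 297  14  14 158] z 0.0187 rect [440.6  85.5] [25.8 25.8] 0.8
handle pts [0.48801139 0.18786481 0.05628517] 0.06344751246676712
handle depth [155 263  20  34 323] z 0.057 rect [487.5 186.1] [64.9 21.6] 20.9
panel top [ 231  123  202   22 2082] z 0.2085 rect [ 732.5 -126.2] [337.5  22.2] 87.8
lights [279 160 131   6 253] z 0.0191 rect [ 727.8 -159.9] [265.9   5.3] 87.8
light (328, 180) [[ 0.69090907 -0.12699062  0.015     ]] 0.01913490210182347
light (351, 181) [[ 0.68902019 -0.17403606  0.015     ]] 0.010347507362710036
```

View pics/crop1.png

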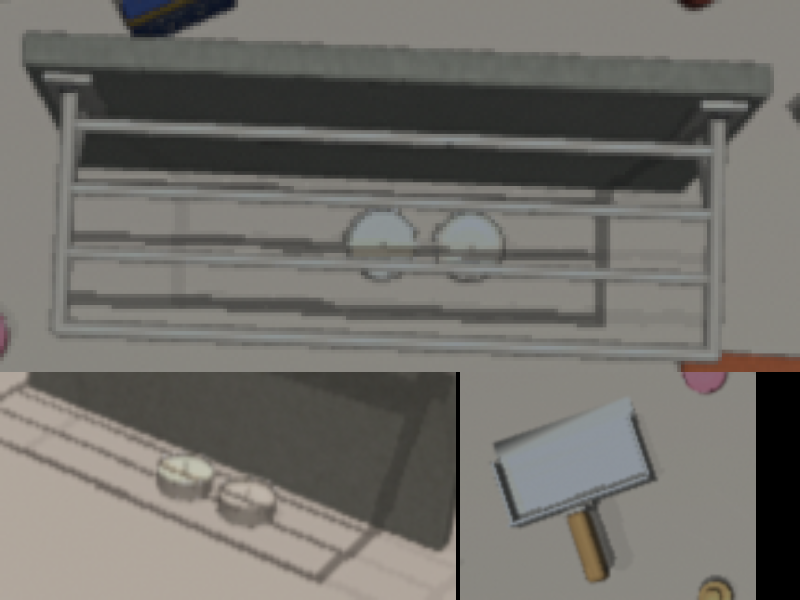

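The crop shows two silver-white tealights under the wires, which map to original pixels (327.4,180.6) and (351.0,180.9). It also shows the scoop with its open lip facing away from the robot. I'll refine the panel line and plan the moves.

```bash
cat >> h.py <<'E'
from scipy.spatial.transform import Rotation as Rn
def target(grip,yaw,lean,pitch=0,sgn=1):
    """grip point of handle (m), yaw, lean deg -> TCP, R"""
    y,l=np.radians([yaw,lean]); a=np.array([np.cos(y)*np.sin(l),np.sin(y)*np.sin(l),-np.cos(l)])
    Y=sgn*np.array([-np.sin(y),np.cos(y),0]); R=np.c_[a,Y,np.cross(a,Y)]
    return np.array(grip)+.008*a,Rn.from_matrix(R),a
def delta(p,R):
    s=read_state(); d=(p-s['ee_pos'])/.03; r=(R*Rn.from_quat(s['eef_rot']).inv()).as_rotvec()/(2*np.pi)
    print('shift units',d.round(2),'turn units',r.round(4),'deg',round(np.linalg.norm(r)*360,1))
E
python3 - <<'E'
from h import *
z=np.load('/tmp/top.npz'); p,d=z['p'],z['d']; W=cloud('top',d)
L=ray('top',[(327.4,180.6),(351.0,180.9)],.018); print('lights',L.round(4))
print('reds/pink/green',ray('top',[(267,230),(372,261),(217,204),(363,300)],.018).round(3))
z2=np.load('/tmp/scene.npz'); Ws=cloud('scene',z2['d'])
for n,w in(('top',W),('scene',Ws)):
    m=(w[...,0]>.69)&(w[...,0]<.735)&(w[...,2]>.03)&(w[...,2]<.165)&(w[...,1]<-.0)&(w[...,1]>-.27)
    q=w[m]; A=np.c_[q[:,1]+.15,q[:,2],np.ones(len(q))]
    for _ in range(4):
        c=np.linalg.lstsq(A,q[:,0],rcond=None)[0]; r=abs(A@c-q[:,0]); k=r<max(.003,2*np.median(r)); A,q=A[k],q[k]
    print(n,'panel x at y=-.15: ',c.round(4),len(q),'yaw',-np.degrees(np.arctan(c[0])))
# scene lights check
m=(Ws[...,2]>.012)&(Ws[...,2]<.024)&(Ws[...,0]>.64)&(Ws[...,0]<.715)&(Ws[...,1]<-.09)&(Ws[...,1]>-.21)
q=Ws[m]; 
if len(q): print('scene lights ext',q.min(0).round(3),q.max(0).round(3),len(q))
m=(W[...,2]>.05)&(W[...,1]>.25)&(W[...,0]>.2); q=W[m]; print('tall left',q.min(0),q.max(0))
s=read_state(); print(Rn.from_quat(s['eef_rot']).as_matrix().round(2))
for sg in(1,-1):
    P,R,a=target([.486,.186,.045],19.6,30,sgn=sg); print(sg,P,a); delta(P-.1*a,R)
E
```

```text
lights [[ 0.6891 -0.1257  0.018 ]
 [ 0.6887 -0.1738  0.018 ]]
reds/pink/green [[ 0.588 -0.004  0.018]
 [ 0.526 -0.215  0.018]
 [ 0.64   0.098  0.018]
 [ 0.447 -0.197  0.018]]
top panel x at y=-.15:  [ 0.038  -0.0009  0.728 ] 1959 yaw -2.1739643425578636
scene panel x at y=-.15:  [ 0.0385 -0.0017  0.727 ] 5046 yaw -2.2071191208558165
scene lights ext [ 0.669 -0.196  0.012] [ 0.711 -0.108  0.021] 327
tall left [0.42247306 0.3227483  0.05001394] [0.54539211 0.40573302 0.23319069]
[[-0.    0.39  0.92]
 [-0.    0.92 -0.39]
 [-1.   -0.    0.  ]]
1 [0.48976823 0.18734181 0.0380718 ] [ 0.47102873  0.16772578 -0.8660254 ]
shift units [  6.73 -13.53  -3.61] turn units [-0.0021 -0.0852  0.1147] deg 51.5
-1 [0.48976823 0.18734181 0.0380718 ] [ 0.47102873  0.16772578 -0.8660254 ]
shift units [  6.73 -13.53  -3.61] turn units [ 0.1068 -0.0031 -0.3718] deg 139.2
```

```bash
python3 -m creep '[{"dz":1},{"dz":1},{"dz":1},{"dz":1,"ry":-0.0085,"rz":0.0115},{"dy":-1,"dx":0.4,"ry":-0.0085,"rz":0.0115},{"dy":-1,"dx":0.4,"ry":-0.0085,"rz":0.0115},{"dy":-1,"dx":0.4,"ry":-0.0085,"rz":0.0115},{"dy":-1,"dx":0.4,"ry":-0.0085,"rz":0.0115},{"dy":-1,"dx":0.4,"ry":-0.0085,"rz":0.0115},{"dy":-1,"dx":0.4,"ry":-0.0085,"rz":0.0115}]' 20
python3 -m creep '[{"dy":-1,"dx":0.5,"ry":-0.0085,"rz":0.0115},{"dy":-1,"dx":0.5,"ry":-0.0085,"rz":0.0115},{"dy":-1,"dx":0.5,"ry":-0.0085,"rz":0.0115},{"dy":-1,"dx":0.5},{"dy":-1,"dx":0.5},{"dy":-1,"dx":0.5},{"dy":-1,"dx":0.5},{}]'
cat > g.py <<'E'
from h import *
import sys
g=[float(v) for v in sys.argv[1:8]]  # x y z yaw lean back(m)
P,R,a=target(g[:3],g[3],g[4]); s=read_state(); print('t',s['time'],'ee',s['ee_pos'].round(4),'F',s['ft_force'].round(1),'w',round(s['width'],4)); delta(P-g[5]*a,R)
E
python3 g.py .486 .186 .045 19.6 30 .1
```

```text
t 0.1 ee [0.2408 0.5764 0.2329] F [ 0.4 -0.2  0.2] w 0.0868
shift units [  6.73 -13.53  -3.61] turn units [-0.0021 -0.0852  0.1147] deg 51.5schema error: expected keys rx, ry, rz, dx, dy, dz, fingers
schema error: expected keys rx, ry, rz, dx, dy, dz, fingers
```

```bash
python3 -m creep '[{"rx":0,"ry":0,"rz":0,"dx":0,"dy":0,"dz":1,"fingers":1},{"rx":0,"ry":0,"rz":0,"dx":0,"dy":0,"dz":1,"fingers":1},{"rx":0,"ry":0,"rz":0,"dx":0,"dy":0,"dz":1,"fingers":1},{"rx":0,"ry":-0.0085,"rz":0.0115,"dx":0,"dy":0,"dz":1,"fingers":1},{"rx":0,"ry":-0.0085,"rz":0.0115,"dx":0.4,"dy":-1,"dz":0,"fingers":1},{"rx":0,"ry":-0.0085,"rz":0.0115,"dx":0.4,"dy":-1,"dz":0,"fingers":1},{"rx":0,"ry":-0.0085,"rz":0.0115,"dx":0.4,"dy":-1,"dz":0,"fingers":1},{"rx":0,"ry":-0.0085,"rz":0.0115,"dx":0.4,"dy":-1,"dz":0,"fingers":1},{"rx":0,"ry":-0.0085,"rz":0.0115,"dx":0.4,"dy":-1,"dz":0,"fingers":1},{"rx":0,"ry":-0.0085,"rz":0.0115,"dx":0.4,"dy":-1,"dz":0,"fingers":1}]' 20
python3 g.py .486 .186 .045 19.6 30 .1
```

```text
time: 1.35
ee_pos: [0.3132, 0.3956, 0.3533]
eef_rot: [-0.016, 0.566, 0.067, 0.822]
ft_force: [-0.2, 0.3, -0.0]
width: 0.0872
t 1.35 ee [0.3132 0.3956 0.3533] F [-0.2  0.3 -0. ] w 0.0872
shift units [ 4.32 -7.5  -7.62] turn units [-0.0019 -0.026   0.0334] deg 15.2
```

```bash
python3 -m creep '[{"rx":0,"ry":-0.0087,"rz":0.0111,"dx":0.5,"dy":-1,"dz":0,"fingers":1},{"rx":0,"ry":-0.0087,"rz":0.0111,"dx":0.5,"dy":-1,"dz":0,"fingers":1},{"rx":-0.002,"ry":-0.0087,"rz":0.0111,"dx":0.5,"dy":-1,"dz":0,"fingers":1},{"rx":0,"ry":0,"rz":0,"dx":0.5,"dy":-1,"dz":0,"fingers":1},{"rx":0,"ry":0,"rz":0,"dx":0.5,"dy":-1,"dz":-0.6,"fingers":1},{"rx":0,"ry":0,"rz":0,"dx":0.5,"dy":-1,"dz":-1,"fingers":1},{"rx":0,"ry":0,"rz":0,"dx":0.5,"dy":-1,"dz":-1,"fingers":1},{"rx":0,"ry":0,"rz":0,"dx":0.5,"dy":-0.5,"dz":-1,"fingers":1},{"rx":0,"ry":0,"rz":0,"dx":0.3,"dy":0,"dz":-1,"fingers":1},{"rx":0,"ry":0,"rz":0,"dx":0,"dy":0,"dz":-1,"fingers":1}]'
python3 g.py .486 .186 .045 19.6 30 .1
python3 - <<'E'
from h import *
k=cal('wrist'); p,d=camera('wrist'); save('w1.png',p); print((d>0).mean()); W=cloud('wrist',d,k)
hsv=cv2.cvtColor(p,cv2.COLOR_RGB2HSV)
Z=W[...,2]; m=(Z>.052)&(Z<.066)&(hsv[...,1]>80)&(hsv[...,0]<25)
n,l,s,c=cv2.connectedComponentsWithStats(m.astype(np.uint8)); i=1+np.argmax(s[1:,4]); mm=l==i
q=W[mm]; r=cv2.minAreaRect((q[:,:2]*1000).astype(np.float32)); print(s[i],c[i],np.median(q[:,2]),r)
E
```

```text
time: 2.6
ee_pos: [0.4422, 0.1712, 0.1845]
eef_rot: [-0.084, 0.494, 0.146, 0.853]
ft_force: [0.1, -0.4, -0.7]
width: 0.0869
t 2.6 ee [0.4422 0.1712 0.1845] F [ 0.1 -0.4 -0.7] w 0.0869
shift units [ 0.02 -0.02 -1.99] turn units [-0.0001 -0.0003  0.0006] deg 0.2
0.9960546875
[ 308  161   21   64 1185] [317.8185654  192.30042194] 0.0592358937851595 ((484.381591796875, 184.5474853515625), (61.206077575683594, 15.504138946533203), 19.57398796081543)
```

View pics/w1.png

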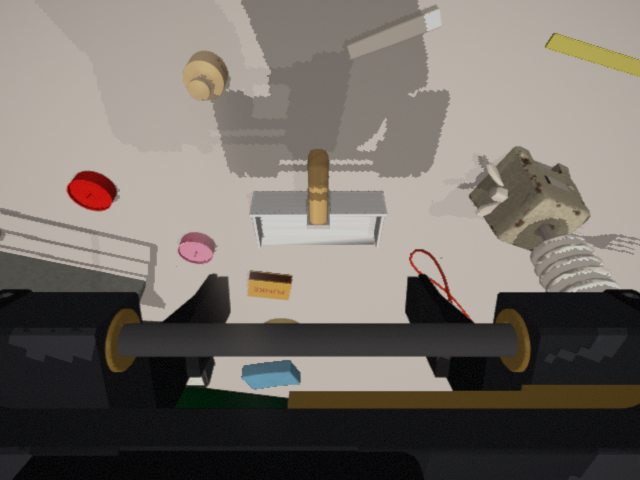

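The wrist view shows the handle at (318,190), centred between the fingers: (0.4844,0.1845), yaw 19.6°, which agrees with the top view. Grasping now.

```bash
python3 -m creep '[{"rx":0,"ry":0,"rz":0,"dx":0,"dy":0,"dz":-1,"fingers":1},{"rx":0,"ry":0,"rz":0,"dx":0,"dy":0,"dz":-1,"fingers":1},{"rx":0,"ry":0,"rz":0,"dx":0.5,"dy":0.17,"dz":-0.95,"fingers":1},{"rx":0,"ry":0,"rz":0,"dx":0.52,"dy":0.16,"dz":-0.95,"fingers":1},{"rx":0,"ry":0,"rz":0,"dx":0.52,"dy":0.16,"dz":-0.98,"fingers":1},{"rx":0,"ry":0,"rz":0,"dx":0,"dy":0,"dz":0,"fingers":1},{"rx":0,"ry":0,"rz":0,"dx":0,"dy":0,"dz":0,"fingers":-1},{"rx":0,"ry":0,"rz":0,"dx":0,"dy":0,"dz":0,"fingers":-1},{"rx":0,"ry":0,"rz":0,"dx":0,"dy":0,"dz":0,"fingers":-1},{"rx":0,"ry":0,"rz":0,"dx":0,"dy":0,"dz":0,"fingers":-1}]' 60
python3 -m creep '[{"rx":0,"ry":0,"rz":0,"dx":0,"dy":0,"dz":0,"fingers":-1},{"rx":0,"ry":0,"rz":0,"dx":0,"dy":0,"dz":0,"fingers":-1},{"rx":0,"ry":0,"rz":0,"dx":0,"dy":0,"dz":0.3,"fingers":-1},{"rx":0,"ry":0,"rz":0,"dx":0,"dy":0,"dz":0.7,"fingers":-1},{"rx":0,"ry":0,"rz":0,"dx":0,"dy":0,"dz":1,"fingers":-1},{"rx":0,"ry":0,"rz":0,"dx":0,"dy":0,"dz":1,"fingers":-1}]' 60
# push-in entry: lip at panel-0.075, scoop yaw -2.2
python3 - <<'E'
from h import *
y=np.radians(-2.2); ex=np.array([np.cos(y),np.sin(y)])
lip0=np.array([.7275,-.15]); print('final grip',lip0-.122*ex,'entry grip',lip0-.200*ex)
g=lip0-.200*ex
P,R,a=target([*g,.105],-2.2,30); delta(P,R)
E
```

```text
time: 3.9
ee_pos: [0.4883, 0.1866, 0.0398]
eef_rot: [-0.084, 0.493, 0.147, 0.853]
ft_force: [-0.5, 0.7, 0.5]
width: 0.0548
time: 4.65
ee_pos: [0.4877, 0.1861, 0.1302]
eef_rot: [-0.084, 0.494, 0.146, 0.853]
ft_force: [0.6, -0.2, -1.5]
width: 0.0135
final grip [ 0.60558992 -0.14531669] entry grip [ 0.52764742 -0.14232244]
shift units [  1.46 -10.95  -1.07] turn units [-0.     -0.0004 -0.0601] deg 21.7
```

```bash
python3 - <<'E'
from h import *
for _ in range(3):
    p,d=camera('wrist'); s=read_state(); print(s['width'],s['ft_force'])
save('w2.png',p)
E
```

```text
0.013424432954604385 [3.77506861 0.69180668 3.96467013]
0.013421833013825985 [-0.39849267  0.23386526 -1.424691  ]
0.013380500615882251 [-0.46536527 -0.55419701 -1.60414854]
```

View pics/w2.png

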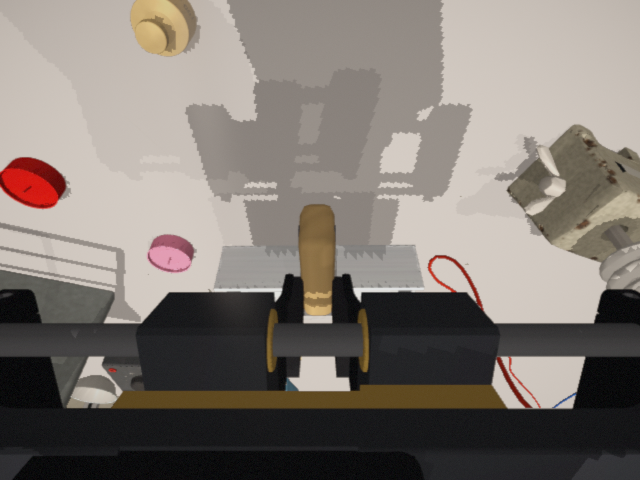

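The scoop is held: the handle at (317,260) sits between the pads and the opening is steady. The fingers were still closing when I lifted, so I'll check for pitch or offset in the hand.

```bash
cat > inhand.py <<'E'
from h import *
s=read_state(); k=cal('wrist'); p,d=camera('wrist'); W=cloud('wrist',d,k); hsv=cv2.cvtColor(p,cv2.COLOR_RGB2HSV)
R=Rn.from_quat(s['eef_rot']).as_matrix(); ex=R[:,0].copy(); ex[2]=0; ex/=np.linalg.norm(ex)
G=s['ee_pos']-.008*R[:,0]; print('yaw',np.degrees(np.arctan2(ex[1],ex[0])),'lean',np.degrees(np.arccos(-R[2,0])),'grasp pt',G.round(4))
v,u=np.mgrid[:480,:640]
m=(u>295)&(u<340)&(v>200)&(v<300)&(hsv[...,1]>70)&(hsv[...,0]<25)&(d<.5)
q=W[m]-G; q=np.c_[q@ex,q@np.array([-ex[1],ex[0],0]),q[:,2]]; q=q[(abs(q[:,1])<.006)]
print('handle x range',q[:,0].min(),q[:,0].max())
t=[(x,np.median(z)) for x in np.arange(-.05,.03,.005) for z in [q[abs(q[:,0]-x)<.0025,2]] if len(z)>5]
print(np.round(np.array(t)*1000,1).tolist())
t=np.array(t); t=t[(t[:,0]>t[0,0]+.008)]; print('pitch',np.degrees(np.arctan(np.polyfit(*t.T,1)[0])))
# rest: rear wall and pan: silver points forward of the grasp
q=W-G; q=np.stack([q@ex,q@np.array([-ex[1],ex[0],0]),q[...,2]],-1)
m=(q[...,0]>.01)&(q[...,0]<.14)&(abs(q[...,1])<.08)&(q[...,2]>-.06)&(q[...,2]<.02)&(v>230)&(d<.45)&((abs(u-318)>60))
r=q[m]
for x in np.arange(.01,.06,.005):
    z=r[abs(r[:,0]-x)<.0025]; 
    if len(z)>10: print(round(x,3),len(z),z[:,1:].min(0).round(3),z[:,1:].max(0).round(3))
E
python3 inhand.py
```

```text
yaw 19.662086320155833 lean 30.07709870735401 grasp pt [0.485  0.1855 0.1378]
handle x range -0.03166369170762889 0.01533502803814727
[[-30.0, -23.8], [-25.0, -13.4], [-20.0, -13.0], [-15.0, -13.2], [-10.0, -13.5], [-5.0, -13.7], [-0.0, -14.1], [5.0, -14.3], [10.0, -14.5], [15.0, -15.5]]
pitch -3.5859289376194146
0.04 2304 [-0.065 -0.06 ] [ 0.063 -0.04 ]
0.045 19 [-0.065 -0.042] [ 0.049 -0.041]
```

The pads hold only the top few mm of the handle. I'll set the scoop back down and regrip at the proper depth.

```bash
python3 -m creep '[{"rx":0,"ry":0,"rz":0,"dx":0,"dy":0,"dz":-0.7,"fingers":-1},{"rx":0,"ry":0,"rz":0,"dx":0,"dy":0,"dz":-0.7,"fingers":-1},{"rx":0,"ry":0,"rz":0,"dx":0,"dy":0,"dz":-0.5,"fingers":-1},{"rx":0,"ry":0,"rz":0,"dx":0,"dy":0,"dz":-0.2,"fingers":-1},{"rx":0,"ry":0,"rz":0,"dx":0,"dy":0,"dz":-0.05,"fingers":-1},{"rx":0,"ry":0,"rz":0,"dx":0,"dy":0,"dz":0,"fingers":-0.3},{"rx":0,"ry":0,"rz":0,"dx":0,"dy":0,"dz":0,"fingers":-0.3},{"rx":0,"ry":0,"rz":0,"dx":0,"dy":0,"dz":-0.3,"fingers":-0.3},{"rx":0,"ry":0,"rz":0,"dx":0,"dy":0,"dz":-0.3,"fingers":-0.3},{"rx":0,"ry":0,"rz":0,"dx":0,"dy":0,"dz":-0.32,"fingers":-0.3}]' 60
python3 -m creep '[{"rx":0,"ry":0,"rz":0,"dx":0,"dy":0,"dz":0,"fingers":-1},{"rx":0,"ry":0,"rz":0,"dx":0,"dy":0,"dz":0,"fingers":-1},{"rx":0,"ry":0,"rz":0,"dx":0,"dy":0,"dz":0,"fingers":-1},{"rx":0,"ry":0,"rz":0,"dx":0,"dy":0,"dz":0,"fingers":-1},{"rx":0,"ry":0,"rz":0,"dx":0,"dy":0,"dz":0,"fingers":-1},{"rx":0,"ry":0,"rz":0,"dx":0,"dy":0,"dz":0,"fingers":-1},{"rx":0,"ry":0,"rz":0,"dx":0,"dy":0,"dz":0,"fingers":-1},{"rx":0,"ry":0,"rz":0,"dx":0,"dy":0,"dz":0,"fingers":-1}]' 60
python3 inhand.py
```

```text
time: 6.1
ee_pos: [0.4879, 0.1863, 0.0361]
eef_rot: [-0.084, 0.494, 0.146, 0.853]
ft_force: [0.2, -0.0, -0.0]
width: 0.0303
time: 7.1
ee_pos: [0.4882, 0.1865, 0.0371]
eef_rot: [-0.084, 0.493, 0.147, 0.853]
ft_force: [-0.8, -0.9, 0.2]
width: 0.0159
yaw 19.540991191386222 lean 29.920672356784713 grasp pt [0.4844 0.1851 0.0441]
handle x range -0.027461549130806256 -0.021423406649608276
[[-25.0, 1.3], [-20.0, 1.4]]Traceback (most recent call last):
  File "inhand.py", line 11, in <module>
    t=np.array(t); t=t[(t[:,0]>t[0,0]+.008)]; print('pitch',np.degrees(np.arctan(np.polyfit(*t.T,1)[0])))
                                                                                 ~~~~~~~~~~^^^^^^^^
    raise TypeError("expected non-empty vector for x")
TypeError: expected non-empty vector for x
```

```bash
sed -i 's/(v>200)&(v<300)/(v>200)\&(v<400)/; s/+.008)\]; print/+.004)]; print/' inhand.py
python3 -m creep '[{"rx":0,"ry":0,"rz":0,"dx":0,"dy":0,"dz":0.2,"fingers":-1},{"rx":0,"ry":0,"rz":0,"dx":0,"dy":0,"dz":0.6,"fingers":-1},{"rx":0,"ry":0,"rz":0,"dx":0,"dy":0,"dz":0.8,"fingers":-1},{"rx":0,"ry":0,"rz":0,"dx":0,"dy":0,"dz":0.6,"fingers":-1},{"rx":0,"ry":0,"rz":0,"dx":0,"dy":0,"dz":0,"fingers":-1}]' 60
python3 - <<'E'
from h import *
p,d=camera('wrist'); save('w3.png',p)
E
python3 inhand.py
python3 g.py .5276 -.1423 .105 -2.2 30 0
```

```text
time: 7.78
ee_pos: [0.4889, 0.1869, 0.1047]
eef_rot: [-0.084, 0.492, 0.147, 0.854]
ft_force: [-0.1, 0.5, -1.2]
width: 0.0156
yaw 19.59758854602912 lean 29.97784383273355 grasp pt [0.4845 0.1853 0.1104]
handle x range -0.06163766305175014 0.03521150081701543
[[-25.0, 5.2], [-20.0, 15.3], [-15.0, 13.2], [10.0, 15.8], [15.0, 15.7], [20.0, 15.6], [25.0, 15.6]]
pitch 1.9473617468626798
0.045 261 [-0.066 -0.044] [ 0.062 -0.041]
t 7.875 ee [0.4879 0.1863 0.1027] F [-0.1 -0.1 -0.7] w 0.0157
shift units [  1.46 -10.96  -0.15] turn units [-0.0001 -0.0003 -0.0602] deg 21.7
```

View pics/w3.png

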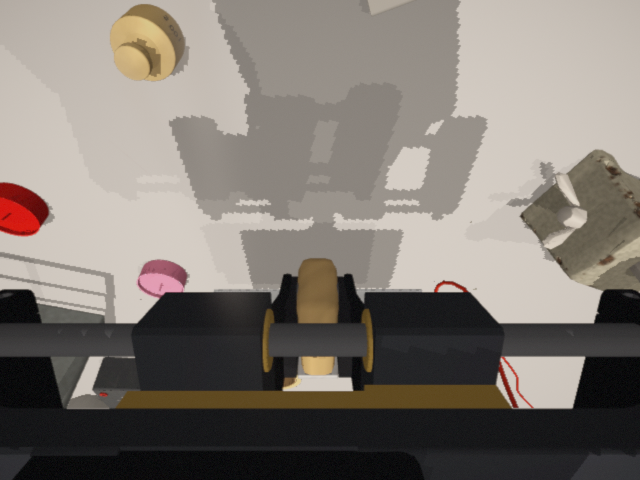

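```bash
python3 -m creep '[{"rx":0,"ry":0,"rz":0,"dx":0.1,"dy":-0.5,"dz":0,"fingers":-1},{"rx":0,"ry":0,"rz":-0.006,"dx":0.1,"dy":-1,"dz":0,"fingers":-1},{"rx":0,"ry":0,"rz":-0.006,"dx":0.1,"dy":-1,"dz":0,"fingers":-1},{"rx":0,"ry":0,"rz":-0.006,"dx":0.1,"dy":-1,"dz":0,"fingers":-1},{"rx":0,"ry":0,"rz":-0.006,"dx":0.1,"dy":-1,"dz":0,"fingers":-1},{"rx":0,"ry":0,"rz":-0.006,"dx":0.1,"dy":-1,"dz":0,"fingers":-1},{"rx":0,"ry":0,"rz":-0.006,"dx":0.2,"dy":-1,"dz":0,"fingers":-1},{"rx":0,"ry":0,"rz":-0.006,"dx":0.2,"dy":-1,"dz":0,"fingers":-1},{"rx":0,"ry":0,"rz":-0.006,"dx":0.2,"dy":-1,"dz":0,"fingers":-1},{"rx":0,"ry":0,"rz":-0.006,"dx":0.2,"dy":-1,"dz":0,"fingers":-1}]'
python3 -m creep '[{"rx":0,"ry":0,"rz":-0.006,"dx":0.16,"dy":-1,"dz":0,"fingers":-1},{"rx":0,"ry":0,"rz":0,"dx":0,"dy":-0.46,"dz":0,"fingers":-1},{"rx":0,"ry":0,"rz":0,"dx":0,"dy":0,"dz":-0.4,"fingers":-1},{"rx":0,"ry":0,"rz":0,"dx":0,"dy":0,"dz":0,"fingers":-1}]'
python3 g.py .5276 -.1423 .045 -2.2 30 0
python3 - <<'E'
from h import *
p,d=camera('scene'); W=cloud('scene',d); t,_=camera('top')
o=np.zeros((600,800,3),np.uint8); o[:300]=cv2.resize(p[180:330,230:630],(800,300)); o[300:]=cv2.resize(t[110:290,200:500],(800,300))[:300]
save('s2.png',o)
E
```

```text
time: 9.12
ee_pos: [0.5295, -0.1013, 0.1028]
eef_rot: [0.001, 0.501, -0.001, 0.866]
ft_force: [-0.5, 0.9, -1.8]
width: 0.0153
time: 9.62
ee_pos: [0.5336, -0.1436, 0.0901]
eef_rot: [0.01, 0.502, -0.017, 0.865]
ft_force: [-0.7, -0.9, -2.9]
width: 0.0155
t 9.625 ee [ 0.5336 -0.1436  0.0901] F [-0.7 -0.9 -2.9] w 0.0155
shift units [-0.07  0.04 -1.73] turn units [-0.0001 -0.0006  0.0002] deg 0.2
```

View pics/s2.png

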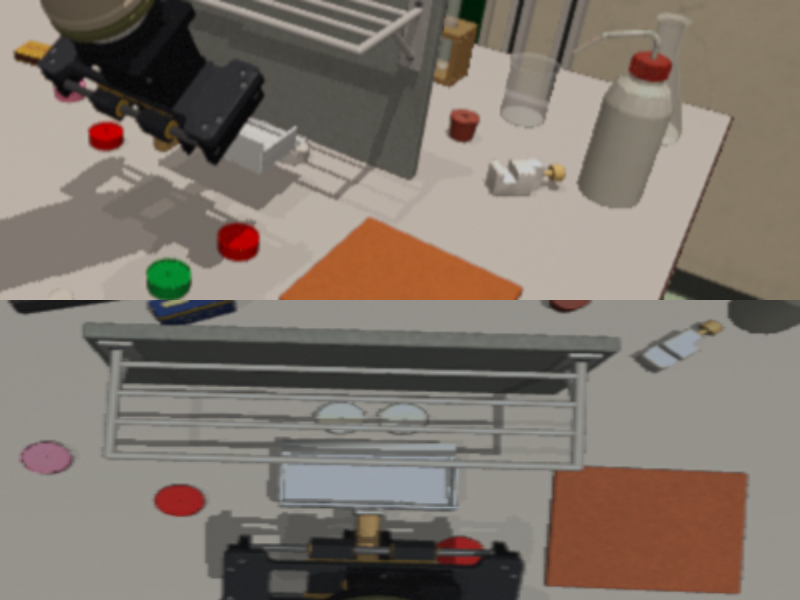

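The pan at crop pixel (367,480) is centred on the lights at (340,417) and (402,417). The red look-alike at (460,550) is below the hand's body and clear of it. Lowering to the bench.

```bash
python3 -m creep '[{"rx":0,"ry":0,"rz":0,"dx":0,"dy":0,"dz":-0.6,"fingers":-1},{"rx":0,"ry":0,"rz":0,"dx":0,"dy":0,"dz":-0.6,"fingers":-1},{"rx":0,"ry":0,"rz":0,"dx":0,"dy":0,"dz":-0.4,"fingers":-1},{"rx":0,"ry":0,"rz":0,"dx":0,"dy":0,"dz":-0.1,"fingers":-1},{"rx":0,"ry":0,"rz":0,"dx":0,"dy":0,"dz":-0.08,"fingers":-1},{"rx":0,"ry":0,"rz":0,"dx":0,"dy":0,"dz":0,"fingers":-1}]'
python3 g.py .5276 -.1423 .045 -2.2 30 0; python3 inhand.py
```

```text
time: 10.48
ee_pos: [0.5349, -0.1423, 0.039]
eef_rot: [0.01, 0.501, -0.016, 0.865]
ft_force: [-0.4, -0.1, -1.5]
width: 0.0156
t 10.475 ee [ 0.5349 -0.1423  0.039 ] F [-0.4 -0.1 -1.5] w 0.0156
shift units [-0.11 -0.01 -0.03] turn units [-0.0003 -0.0003 -0.0002] deg 0.2
yaw -1.9516593014920276 lean 29.900875219972026 grasp pt [ 0.5309 -0.1422  0.0459]
handle x range -0.061108044288619226 0.033085904076938746
[[-25.0, 4.7], [-20.0, 15.2], [-15.0, 14.4], [10.0, 15.9], [15.0, 15.7], [20.0, 15.6], [25.0, 15.6]]
pitch 1.244864764158683
0.01 511 [-0.08  -0.046] [ 0.08  -0.029]
0.015 1050 [-0.08  -0.046] [ 0.08  -0.029]
0.02 747 [-0.079 -0.046] [ 0.08 -0.03]
0.025 729 [-0.068 -0.046] [ 0.08  -0.044]
0.03 680 [-0.071 -0.046] [ 0.08  -0.043]
0.035 705 [-0.079 -0.046] [ 0.08  -0.044]
0.04 684 [-0.08  -0.046] [ 0.08  -0.044]
0.045 894 [-0.08  -0.046] [ 0.08 -0.04]
0.05 193 [-0.08  -0.046] [ 0.08  -0.044]
```

```bash
python3 -m creep '[{"rx":0,"ry":0,"rz":0,"dx":0,"dy":0,"dz":-0.05,"fingers":-1},{"rx":0,"ry":0,"rz":0,"dx":0,"dy":0,"dz":0,"fingers":-1}]'; python3 -m creep '[{"rx":0,"ry":0,"rz":0,"dx":0,"dy":0,"dz":-0.04,"fingers":-1},{"rx":0,"ry":0,"rz":0,"dx":0,"dy":0,"dz":0,"fingers":-1}]'; python3 -m creep '[{"rx":0,"ry":0,"rz":0,"dx":0,"dy":0,"dz":-0.04,"fingers":-1},{"rx":0,"ry":0,"rz":0,"dx":0,"dy":0,"dz":0,"fingers":-1}]'
```

```text
time: 10.78
ee_pos: [0.535, -0.142, 0.0373]
eef_rot: [0.01, 0.501, -0.016, 0.865]
ft_force: [0.3, -0.3, -1.8]
width: 0.0155
time: 11.02
ee_pos: [0.5357, -0.1422, 0.0369]
eef_rot: [0.01, 0.5, -0.016, 0.866]
ft_force: [-7.1, 1.3, 10.1]
width: 0.0157
time: 11.28
ee_pos: [0.5363, -0.1424, 0.0366]
eef_rot: [0.01, 0.499, -0.016, 0.866]
ft_force: [-12.6, 2.3, 22.1]
width: 0.0158
```

```bash
python3 -c "
from h import *
s=read_state();print(s['torque'],s['ft_force'],s['ee_pos'])"; python3 -m creep '[{"rx":0,"ry":0,"rz":0,"dx":0,"dy":0,"dz":0.04,"fingers":-1},{"rx":0,"ry":0,"rz":0,"dx":0,"dy":0,"dz":0,"fingers":-1}]'; python3 -c "
from h import *
for i in range(2):
  camera('wrist');s=read_state();print(s['torque'],s['ft_force'],s['ee_pos'])"; python3 g.py .6025 -.1453 .045 -2.2 30 0 
```

```text
[0.4413361  0.11656082 0.3294956 ] [-12.57433889   2.25634573  22.14423901] [ 0.53634027 -0.14238294  0.03655032]
time: 11.52
ee_pos: [0.5357, -0.1423, 0.0368]
eef_rot: [0.01, 0.5, -0.016, 0.866]
ft_force: [-5.0, 0.8, 10.8]
width: 0.0159
[0.15919748 0.08277546 0.11044854] [-4.42914156  0.90057915 11.29950646] [ 0.53570894 -0.14230329  0.03684898]
[0.1933602 0.0844254 0.1609221] [-4.8557386   0.70300279 11.5007226 ] [ 0.5357008  -0.1422971   0.03684406]
t 11.625 ee [ 0.5357 -0.1423  0.0368] F [-4.9  0.7 11.5] w 0.0158
shift units [ 2.36 -0.11  0.04] turn units [-0.0002 -0.     -0.0002] deg 0.1
```

```bash
for i in 1 2; do python3 -m creep '[{"rx":0,"ry":0.0015,"rz":0,"dx":0,"dy":0,"dz":0,"fingers":-1},{"rx":0,"ry":0,"rz":0,"dx":0,"dy":0,"dz":0,"fingers":-1}]' >/dev/null; python3 -c "
from h import *
s=read_state();print(s['torque'],s['ft_force'],s['ee_pos'])"; done; python3 inhand.py | head -5
```

```text
[ 0.23628303 -0.24057439  0.16036861] [-6.47596234  1.55225624 12.37754894] [ 0.53597693 -0.142286    0.0370835 ]
[ 0.24440921 -0.46932418  0.15161386] [-5.63535059  0.72769814 12.27192121] [ 0.53600808 -0.1423039   0.03707167]
yaw -2.0701955226321807 lean 28.93205825975447 grasp pt [ 0.5321 -0.1422  0.0441]
handle x range -0.06041649098331951 0.03253440639734956
[[-25.0, 4.8], [-20.0, 15.2], [-15.0, 14.8], [10.0, 16.1], [15.0, 15.8], [20.0, 15.6], [25.0, 15.6]]
pitch 1.022562283668354
0.01 521 [-0.08  -0.044] [ 0.08  -0.027]
```

```bash
python3 -m creep '[{"rx":0,"ry":0.0012,"rz":0,"dx":0.1,"dy":-0.004,"dz":0,"fingers":-1},{"rx":0,"ry":0,"rz":0,"dx":0.15,"dy":-0.006,"dz":0,"fingers":-1},{"rx":0,"ry":0,"rz":0,"dx":0.15,"dy":-0.006,"dz":0,"fingers":-1},{"rx":0,"ry":0,"rz":0,"dx":0.15,"dy":-0.006,"dz":0,"fingers":-1},{"rx":0,"ry":0,"rz":0,"dx":0.15,"dy":-0.006,"dz":0,"fingers":-1},{"rx":0,"ry":0,"rz":0,"dx":0.15,"dy":-0.006,"dz":0,"fingers":-1},{"rx":0,"ry":0,"rz":0,"dx":0.15,"dy":-0.006,"dz":0,"fingers":-1}]'
python3 -c "
from h import *
s=read_state();print(s['torque'],s['ft_force'],s['ee_pos'])
p,d=camera('scene'); t,_=camera('top')
o=np.zeros((600,800,3),np.uint8); o[:300]=cv2.resize(p[210:285,310:510],(800,300)); o[300:]=cv2.resize(t[130:210,260:420],(600,300)).repeat(1,0) if 0 else np.hstack([cv2.resize(t[130:210,260:420],(600,300)),np.zeros((300,200,3),np.uint8)])
save('s3.png',o)"
```

```text
time: 13.05
ee_pos: [0.5658, -0.144, 0.037]
eef_rot: [0.01, 0.511, -0.016, 0.859]
ft_force: [-8.3, 0.6, 12.7]
width: 0.0153
[ 0.0560923  -0.22436082 -0.01271057] [-8.32319977  0.5872067  12.69166059] [ 0.5658396  -0.14401131  0.03704416]
```

View pics/s3.png

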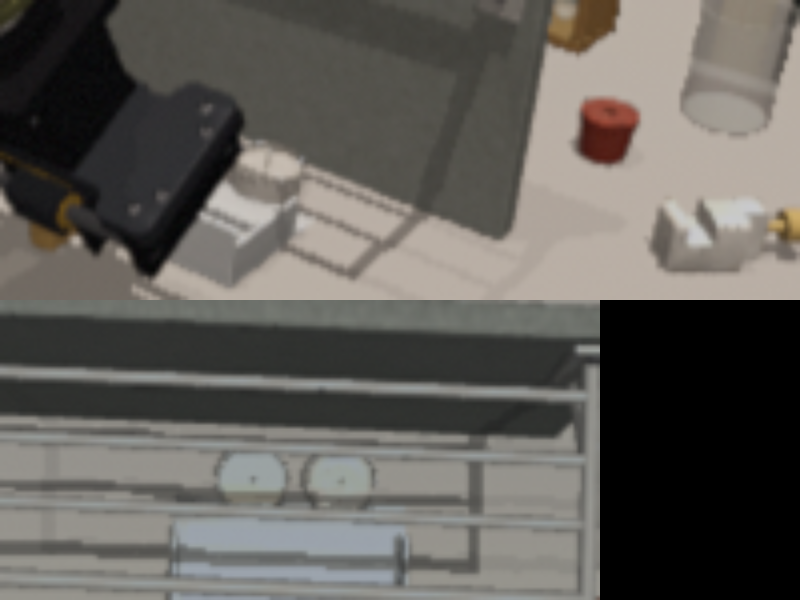

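Lights at (252,478) and (340,480) in the lower crop; lip at row 515, with both lights inside the pan walls (172–405). Pushing on.

```bash
python3 -m creep '[{"rx":0,"ry":0,"rz":0,"dx":0.12,"dy":-0.005,"dz":0,"fingers":-1},{"rx":0,"ry":0,"rz":0,"dx":0.12,"dy":-0.005,"dz":0,"fingers":-1},{"rx":0,"ry":0,"rz":0,"dx":0.12,"dy":-0.005,"dz":0,"fingers":-1},{"rx":0,"ry":0,"rz":0,"dx":0.12,"dy":-0.005,"dz":0,"fingers":-1},{"rx":0,"ry":0,"rz":0,"dx":0.12,"dy":-0.005,"dz":0,"fingers":-1},{"rx":0,"ry":0,"rz":0,"dx":0.12,"dy":-0.005,"dz":0,"fingers":-1}]'
python3 -m creep '[{"rx":0,"ry":0,"rz":0,"dx":0.12,"dy":-0.005,"dz":0,"fingers":-1},{"rx":0,"ry":0,"rz":0,"dx":0.12,"dy":-0.005,"dz":0,"fingers":-1},{"rx":0,"ry":0,"rz":0,"dx":0.12,"dy":-0.005,"dz":0,"fingers":-1}]'
python3 -c "
from h import *
s=read_state();print(s['torque'],s['ft_force'],s['ee_pos'])
p,d=camera('scene'); t,_=camera('top')
o=np.zeros((600,800,3),np.uint8); o[:300]=cv2.resize(p[210:285,310:510],(800,300)); o[300:]=np.hstack([cv2.resize(t[130:210,260:420],(600,300)),np.zeros((300,200,3),np.uint8)])
save('s4.png',o)"
```

```text
time: 13.9
ee_pos: [0.5873, -0.1449, 0.037]
eef_rot: [0.01, 0.511, -0.016, 0.859]
ft_force: [-7.5, 0.8, 12.7]
width: 0.0156
time: 14.28
ee_pos: [0.5981, -0.1454, 0.037]
eef_rot: [0.01, 0.511, -0.016, 0.859]
ft_force: [-8.1, 0.1, 12.6]
width: 0.0153
[ 0.01199615 -0.12572974  0.03419381] [-8.09023613  0.05895662 12.57936651] [ 0.59809048 -0.14540328  0.03703824]
```

View pics/s4.png

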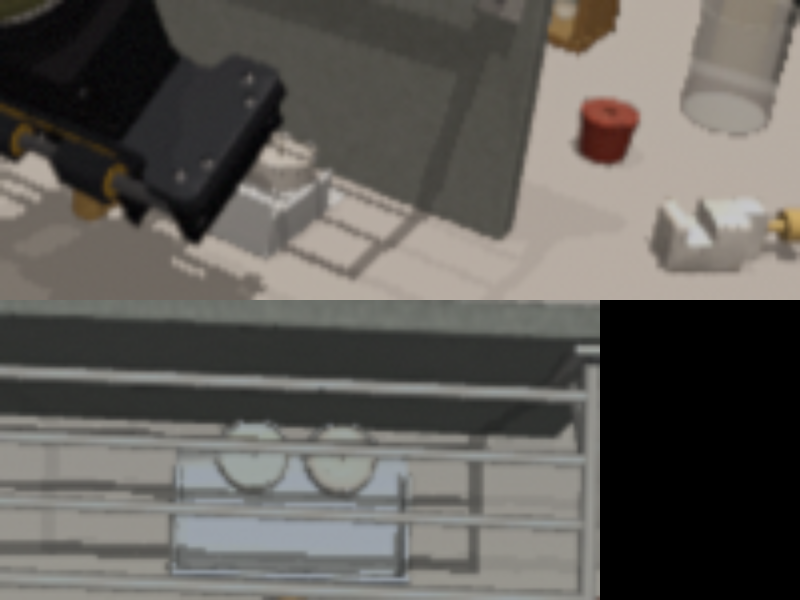

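Both lights are upright and partly on the pan floor at (252,457) and (340,460), with the lip at about row 450. Continuing in small steps to the panel.

```bash
for i in 1; do python3 -m creep '[{"rx":0,"ry":0,"rz":0,"dx":0.1,"dy":-0.004,"dz":0,"fingers":-1},{"rx":0,"ry":0,"rz":0,"dx":0.1,"dy":-0.004,"dz":0,"fingers":-1},{"rx":0,"ry":0,"rz":0,"dx":0,"dy":0,"dz":0,"fingers":-1}]'; done; python3 -m creep '[{"rx":0,"ry":0,"rz":0,"dx":0.07,"dy":-0.003,"dz":0,"fingers":-1},{"rx":0,"ry":0,"rz":0,"dx":0,"dy":0,"dz":0,"fingers":-1}]'; python3 -m creep '[{"rx":0,"ry":0,"rz":0,"dx":0.05,"dy":-0.002,"dz":0,"fingers":-1},{"rx":0,"ry":0,"rz":0,"dx":0,"dy":0,"dz":0,"fingers":-1}]'
```

```text
time: 14.75
ee_pos: [0.6044, -0.1456, 0.0371]
eef_rot: [0.01, 0.511, -0.016, 0.859]
ft_force: [-1.8, -0.0, 6.9]
width: 0.0155
time: 15.0
ee_pos: [0.6064, -0.1456, 0.037]
eef_rot: [0.01, 0.511, -0.016, 0.859]
ft_force: [-2.5, -0.9, 7.9]
width: 0.0159
time: 15.25
ee_pos: [0.6075, -0.1458, 0.037]
eef_rot: [0.01, 0.511, -0.016, 0.859]
ft_force: [-8.6, 1.1, 15.2]
width: 0.0157
```

```bash
python3 -m creep '[{"rx":0,"ry":0,"rz":0,"dx":0.06,"dy":-0.002,"dz":0,"fingers":-1},{"rx":0,"ry":0,"rz":0,"dx":0,"dy":0,"dz":0,"fingers":-1}]'; python3 -m creep '[{"rx":0,"ry":0,"rz":0,"dx":0.06,"dy":-0.002,"dz":0,"fingers":-1},{"rx":0,"ry":0,"rz":0,"dx":0,"dy":0,"dz":0,"fingers":-1}]'
```

```text
time: 15.5
ee_pos: [0.608, -0.1458, 0.0369]
eef_rot: [0.011, 0.512, -0.016, 0.859]
ft_force: [-25.3, 2.9, 31.9]
width: 0.0155
time: 15.75
ee_pos: [0.6085, -0.1459, 0.0366]
eef_rot: [0.011, 0.513, -0.016, 0.858]
ft_force: [-43.0, 5.3, 47.5]
width: 0.0154
```

```bash
python3 -m creep '[{"rx":0,"ry":0,"rz":0,"dx":-0.12,"dy":0.004,"dz":0.03,"fingers":-1},{"rx":0,"ry":-0.003,"rz":0,"dx":-0.03,"dy":0,"dz":0.05,"fingers":-1},{"rx":0,"ry":-0.003,"rz":0,"dx":-0.03,"dy":0,"dz":0.1,"fingers":-1},{"rx":0,"ry":-0.003,"rz":0,"dx":-0.03,"dy":0,"dz":0.15,"fingers":-1},{"rx":0,"ry":-0.003,"rz":0,"dx":-0.03,"dy":0,"dz":0.15,"fingers":-1},{"rx":0,"ry":-0.003,"rz":0,"dx":-0.03,"dy":0,"dz":0.2,"fingers":-1},{"rx":0,"ry":-0.003,"rz":0,"dx":-0.03,"dy":0,"dz":0.2,"fingers":-1},{"rx":0,"ry":0,"rz":0,"dx":-0.03,"dy":0,"dz":0.2,"fingers":-1},{"rx":0,"ry":0,"rz":0,"dx":0,"dy":0,"dz":0.1,"fingers":-1},{"rx":0,"ry":0,"rz":0,"dx":0,"dy":0,"dz":0,"fingers":-1}]'
python3 -c "
from h import *
s=read_state();print(s['torque'],s['ft_force'],s['ee_pos'])
p,d=camera('scene'); t,_=camera('top')
o=np.zeros((600,800,3),np.uint8); o[:300]=cv2.resize(p[190:280,290:530],(800,300)); o[300:]=np.hstack([cv2.resize(t[130:210,260:420],(600,300)),np.zeros((300,200,3),np.uint8)])
save('s5.png',o)"; python3 g.py .59 -.145 .075 -2.2 30 0
```

```text
time: 17.0
ee_pos: [0.6005, -0.1448, 0.0712]
eef_rot: [0.01, 0.463, -0.015, 0.886]
ft_force: [0.2, 0.2, -1.7]
width: 0.0157
[ 0.03938392  1.05318386 -0.03209529] [ 0.22984917  0.16789144 -1.74045476] [ 0.60045599 -0.14482813  0.07124701]
t 17.1 ee [ 0.6004 -0.1448  0.0711] F [-0.7  0.3 -2.1] w 0.0158
shift units [-0.21 -0.01 -0.1 ] turn units [-0.0002  0.0134 -0.0003] deg 4.8
```

View pics/s5.png

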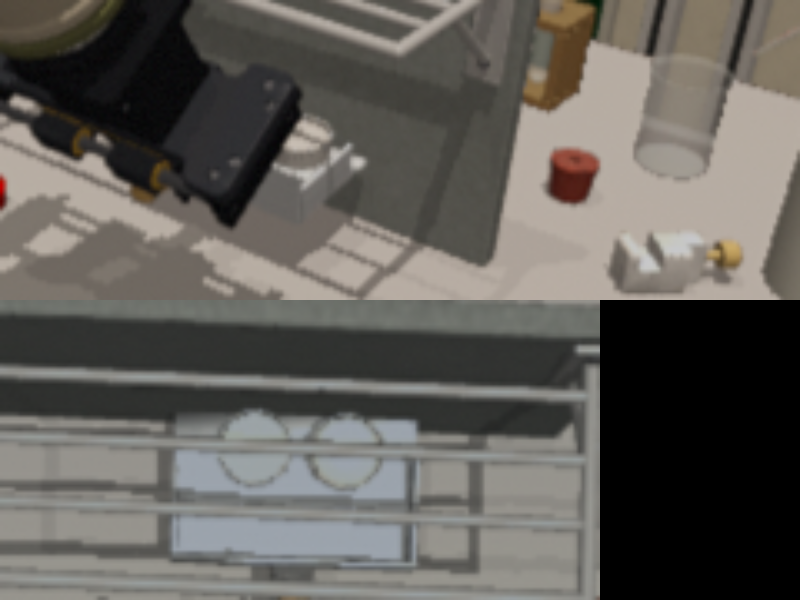

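Both lights are upright on the raised pan, at (255,447) and (345,450) in the lower crop. Withdrawing gently toward the tile.

```bash
python3 -m creep '[{"rx":0,"ry":0,"rz":0,"dx":-0.05,"dy":0,"dz":0,"fingers":-1},{"rx":0,"ry":0,"rz":0,"dx":-0.1,"dy":0,"dz":0,"fingers":-1},{"rx":0,"ry":0,"rz":0,"dx":-0.15,"dy":0,"dz":0,"fingers":-1},{"rx":0,"ry":0,"rz":0,"dx":-0.2,"dy":0,"dz":0,"fingers":-1},{"rx":0,"ry":0,"rz":0,"dx":-0.25,"dy":0,"dz":0,"fingers":-1},{"rx":0,"ry":0,"rz":0,"dx":-0.3,"dy":0,"dz":0,"fingers":-1},{"rx":0,"ry":0,"rz":0,"dx":-0.35,"dy":0,"dz":0,"fingers":-1},{"rx":0,"ry":0,"rz":0,"dx":-0.4,"dy":0,"dz":0,"fingers":-1},{"rx":0,"ry":0,"rz":0,"dx":-0.4,"dy":0,"dz":0,"fingers":-1},{"rx":0,"ry":0,"rz":0,"dx":-0.4,"dy":0,"dz":0,"fingers":-1}]'
python3 -m creep '[{"rx":0,"ry":0,"rz":0,"dx":-0.4,"dy":-0.05,"dz":0.05,"fingers":-1},{"rx":0,"ry":0,"rz":0,"dx":-0.35,"dy":-0.1,"dz":0.1,"fingers":-1},{"rx":0,"ry":0,"rz":0,"dx":-0.3,"dy":-0.2,"dz":0.1,"fingers":-1},{"rx":0,"ry":0,"rz":0,"dx":-0.25,"dy":-0.3,"dz":0.05,"fingers":-1},{"rx":0,"ry":0,"rz":-0.0007,"dx":-0.2,"dy":-0.4,"dz":0,"fingers":-1},{"rx":0,"ry":0,"rz":-0.0007,"dx":-0.1,"dy":-0.5,"dz":0,"fingers":-1},{"rx":0,"ry":0,"rz":-0.0007,"dx":0,"dy":-0.5,"dz":0,"fingers":-1},{"rx":0,"ry":0,"rz":-0.0007,"dx":0,"dy":-0.5,"dz":0,"fingers":-1},{"rx":0,"ry":0,"rz":-0.0007,"dx":0,"dy":-0.5,"dz":0,"fingers":-1},{"rx":0,"ry":0,"rz":-0.0007,"dx":0,"dy":-0.5,"dz":0,"fingers":-1}]'
python3 -m creep '[{"rx":0,"ry":0,"rz":0,"dx":0,"dy":-0.5,"dz":0,"fingers":-1},{"rx":0,"ry":0,"rz":0,"dx":0,"dy":-0.5,"dz":0,"fingers":-1},{"rx":0,"ry":0,"rz":0,"dx":0,"dy":-0.5,"dz":0,"fingers":-1},{"rx":0,"ry":0,"rz":0,"dx":0,"dy":-0.5,"dz":0,"fingers":-1},{"rx":0,"ry":0,"rz":0,"dx":0,"dy":-0.4,"dz":0,"fingers":-1},{"rx":0,"ry":0,"rz":0,"dx":0,"dy":-0.4,"dz":0,"fingers":-1},{"rx":0,"ry":0,"rz":0,"dx":0,"dy":-0.3,"dz":0,"fingers":-1},{"rx":0,"ry":0,"rz":0,"dx":0,"dy":-0.2,"dz":0,"fingers":-1},{"rx":0,"ry":0,"rz":0,"dx":0,"dy":-0.1,"dz":0,"fingers":-1},{"rx":0,"ry":0,"rz":0,"dx":0,"dy":0,"dz":0,"fingers":-1}]'
python3 g.py .469 -.354 .085 -3.7 30 0
python3 -c "
from h import *
p,d=camera('scene'); t,_=camera('top')
o=np.zeros((600,800,3),np.uint8); o[:300]=cv2.resize(p[200:380,240:720],(800,360))[:300]; o[300:]=np.hstack([cv2.resize(t[180:310,340:600],(600,300)),np.zeros((300,200,3),np.uint8)])
save('s6.png',o)"
```

```text
time: 18.35
ee_pos: [0.5217, -0.145, 0.0714]
eef_rot: [0.011, 0.463, -0.015, 0.886]
ft_force: [1.0, -0.6, -1.9]
width: 0.0154
time: 19.6
ee_pos: [0.4747, -0.2416, 0.0836]
eef_rot: [0.014, 0.462, -0.025, 0.887]
ft_force: [-38.8, -76.2, -13.4]
width: 0.0156
time: 20.85
ee_pos: [0.4507, -0.317, 0.1185]
eef_rot: [0.01, 0.464, -0.039, 0.885]
ft_force: [0.9, -0.2, -0.8]
width: 0.0153
t 20.85 ee [ 0.4507 -0.317   0.1185] F [ 0.9 -0.2 -0.8] w 0.0153
shift units [ 0.74 -1.24 -1.35] turn units [0.0039 0.0128 0.0022] deg 4.9
```

View pics/s6.png

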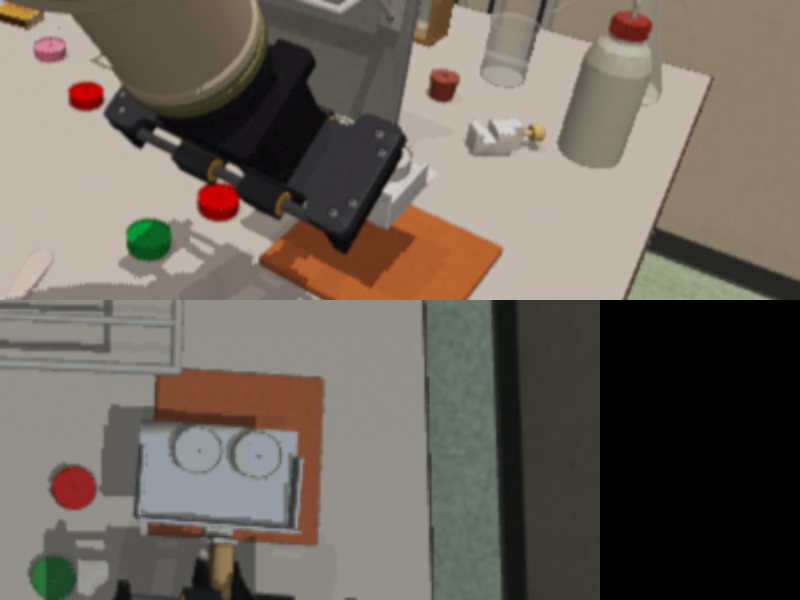

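Lights are upright in the pan at (198,450) and (257,455) over the tile; red and green look-alikes are unmoved. There was a force spike and a path deviation mid-move, so I'm checking the joints before going on.

```bash
python3 - <<'E'
from h import *
s=read_state(); q=s['joint_positions']; lo=np.array([-2.6,-.5,-1.47,.16,-1.27,.06,-2.6]); hi=np.array([2.6,2.12,1.34,2.42,4.41,2.06,2.6])
print(s['time'],q.round(3)); print((q-lo).round(2),(hi-q).round(2)); print(s['joint_torque'].round(1),s['ft_force'].round(1),s['torque'].round(2))
E
python3 inhand.py | head -3
```

```text
20.95 [-0.617 -0.178  1.338  2.275 -0.428  0.45   2.603]
[1.98 0.32 2.81 2.11 0.84 0.39 5.2 ] [ 3.22  2.3   0.    0.15  4.84  1.61 -0.  ]
[  0.1   1.   -5.8 -34.7  -1.2  -1.9   0. ] [-0.8 -0.2 -2.2] [ 0.08  1.05 -0.01]
yaw -6.056804930896708 lean 34.71660684077336 grasp pt [ 0.4462 -0.3163  0.125 ]
handle x range -0.06551124702922101 0.1233725796818854
[[-30.0, 8.1], [-25.0, 3.5], [-20.0, 13.3], [-15.0, 11.4], [10.0, 17.2], [15.0, 17.4], [20.0, 18.0], [25.0, 18.4]]
```

```bash
python3 -m creep '[{"rx":0,"ry":0,"rz":-0.002,"dx":0.05,"dy":0,"dz":0,"fingers":-1},{"rx":0,"ry":0,"rz":-0.004,"dx":0.1,"dy":0,"dz":0,"fingers":-1},{"rx":0,"ry":0,"rz":-0.004,"dx":0.1,"dy":0,"dz":0,"fingers":-1},{"rx":0,"ry":0,"rz":-0.002,"dx":0.05,"dy":0,"dz":0,"fingers":-1}]'
cat > j.py <<'E'
from h import *
s=read_state(); print(s['time'],'q',s['joint_positions'].round(3),'ee',s['ee_pos'].round(4),'F',s['ft_force'].round(1))
R=Rn.from_quat(s['eef_rot']).as_matrix(); print('yaw',np.degrees(np.arctan2(R[1,0],R[0,0])).round(1),'lean',np.degrees(np.arccos(-R[2,0])).round(2),'roll',np.degrees(np.arcsin(R[2,1])).round(2))
E
python3 j.py
```

```text
time: 21.5
ee_pos: [0.4599, -0.3168, 0.1184]
eef_rot: [0.028, 0.463, -0.073, 0.883]
ft_force: [-1.2, -0.1, -1.7]
width: 0.0156
21.5 q [-0.562 -0.132  1.248  2.281 -0.439  0.406  2.5  ] ee [ 0.4599 -0.3168  0.1184] F [-1.2 -0.1 -1.7]
yaw -10.5 lean 34.7 roll -1.1
```

```bash
python3 -m creep '[{"rx":0,"ry":0,"rz":-0.002,"dx":0.05,"dy":-0.05,"dz":0,"fingers":-1},{"rx":0,"ry":0,"rz":-0.003,"dx":0.1,"dy":-0.13,"dz":-0.1,"fingers":-1},{"rx":0,"ry":0,"rz":-0.003,"dx":0.13,"dy":-0.18,"dz":-0.15,"fingers":-1},{"rx":0,"ry":0,"rz":-0.003,"dx":0.12,"dy":-0.18,"dz":-0.2,"fingers":-1},{"rx":0,"ry":0,"rz":-0.0015,"dx":0.1,"dy":-0.13,"dz":-0.2,"fingers":-1},{"rx":0,"ry":0,"rz":0,"dx":0.03,"dy":-0.06,"dz":-0.2,"fingers":-1},{"rx":0,"ry":0,"rz":0,"dx":0,"dy":0,"dz":-0.15,"fingers":-1},{"rx":0,"ry":0,"rz":0,"dx":0,"dy":0,"dz":0,"fingers":-1}]'
python3 j.py
```

```text
time: 22.5
ee_pos: [0.4656, -0.3261, 0.1041]
eef_rot: [0.044, 0.463, -0.112, 0.878]
ft_force: [-0.4, 0.1, -1.1]
width: 0.016
22.5 q [-0.643 -0.012  1.339  2.29  -0.662  0.365  2.603] ee [ 0.4656 -0.3261  0.1041] F [-0.4  0.1 -1.1]
yaw -16.0 lean 34.61 roll -1.52
```

```bash
python3 -m creep '[{"rx":0,"ry":0,"rz":-0.002,"dx":0.04,"dy":0.01,"dz":0,"fingers":-1},{"rx":0,"ry":0,"rz":-0.004,"dx":0.07,"dy":0.03,"dz":0,"fingers":-1},{"rx":0,"ry":0,"rz":-0.006,"dx":0.1,"dy":0.04,"dz":0,"fingers":-1},{"rx":0,"ry":0,"rz":-0.007,"dx":0.1,"dy":0.04,"dz":0,"fingers":-1},{"rx":0,"ry":0,"rz":-0.007,"dx":0.1,"dy":0.04,"dz":0,"fingers":-1},{"rx":0,"ry":0,"rz":-0.006,"dx":0.1,"dy":0.04,"dz":0,"fingers":-1},{"rx":0,"ry":0,"rz":-0.004,"dx":0.06,"dy":0.02,"dz":0,"fingers":-1},{"rx":0,"ry":0,"rz":-0.003,"dx":0.04,"dy":0.01,"dz":0,"fingers":-1},{"rx":0,"ry":0,"rz":0,"dx":0,"dy":0,"dz":0,"fingers":-1}]'
python3 j.py; python3 g.py .4804 -.3171 .075 -30 34.6 0
```

```text
time: 23.62
ee_pos: [0.4843, -0.3193, 0.1044]
eef_rot: [0.1, 0.454, -0.219, 0.858]
ft_force: [0.4, 0.8, -2.2]
width: 0.0156
23.625 q [-0.487 -0.012  1.004  2.293  0.051  0.251  1.569] ee [ 0.4843 -0.3193  0.1044] F [ 0.4  0.8 -2.2]
yaw -30.0 lean 34.62 roll -1.55
t 23.625 ee [ 0.4843 -0.3193  0.1044] F [ 0.4  0.8 -2.2] w 0.0156
shift units [ 0.  -0.  -1.2] turn units [ 0.0038 -0.0021 -0.0061] deg 2.7
```

```bash
python3 g.py .4804 -.3171 .062 -30 29.2 0; python3 g.py .4804 -.3171 .062 -28 29.2 0; python3 inhand.py | tail -8 | head -3
```

```text
t 23.625 ee [ 0.4843 -0.3193  0.1044] F [ 0.4  0.8 -2.2] w 0.0156
shift units [-0.02  0.01 -1.64] turn units [ 0.011   0.011  -0.0063] deg 6.0
t 23.625 ee [ 0.4843 -0.3193  0.1044] F [ 0.4  0.8 -2.2] w 0.0156
shift units [-0.02  0.01 -1.64] turn units [ 0.0108  0.0112 -0.0008] deg 5.6
yaw -30.047786392475544 lean 34.61654724479194 grasp pt [ 0.4804 -0.317   0.1109]
handle x range -0.0662422448277245 0.1039608449362849
[[-25.0, 3.5], [-20.0, 13.3], [-15.0, 12.6], [10.0, 17.1], [15.0, 17.3], [20.0, 17.9], [25.0, 18.4]]
```

```bash
python3 -m creep '[{"rx":0.001,"ry":0.001,"rz":0,"dx":0,"dy":0,"dz":-0.05,"fingers":-1},{"rx":0.002,"ry":0.002,"rz":0,"dx":0,"dy":0,"dz":-0.1,"fingers":-1},{"rx":0.002,"ry":0.002,"rz":0,"dx":0,"dy":0,"dz":-0.15,"fingers":-1},{"rx":0.002,"ry":0.002,"rz":0,"dx":0,"dy":0,"dz":-0.2,"fingers":-1},{"rx":0.002,"ry":0.002,"rz":0,"dx":0,"dy":0,"dz":-0.2,"fingers":-1},{"rx":0.0015,"ry":0.002,"rz":0,"dx":0,"dy":0,"dz":-0.2,"fingers":-1},{"rx":0,"ry":0,"rz":0,"dx":0,"dy":0,"dz":-0.2,"fingers":-1},{"rx":0,"ry":0,"rz":0,"dx":0,"dy":0,"dz":-0.2,"fingers":-1},{"rx":0,"ry":0,"rz":0,"dx":0,"dy":0,"dz":-0.15,"fingers":-1},{"rx":0,"ry":0,"rz":0,"dx":0,"dy":0,"dz":0,"fingers":-1}]'
python3 j.py; python3 -c "
from h import *
p,d=camera('scene'); t,dt=camera('top'); np.savez('/tmp/t7',t=t,d=dt)
o=np.zeros((600,800,3),np.uint8); o[:300]=cv2.resize(p[200:350,320:640],(640,300))[:, :640] .repeat(1,0) if 0 else np.hstack([cv2.resize(p[220:370,320:620],(600,300)),np.zeros((300,200,3),np.uint8)]); o[300:]=np.hstack([cv2.resize(t[190:310,370:610],(600,300)),np.zeros((300,200,3),np.uint8)])
save('s7.png',o)"
```

```text
time: 24.92
ee_pos: [0.484, -0.3195, 0.0606]
eef_rot: [0.121, 0.491, -0.207, 0.838]
ft_force: [0.3, -0.0, -2.2]
width: 0.0156
24.925 q [-0.281  0.176  0.85   2.244 -0.53   0.304  2.083] ee [ 0.484  -0.3195  0.0606] F [ 0.3 -0.  -2.2]
yaw -27.9 lean 29.3 roll -0.06
```

View pics/s7.png

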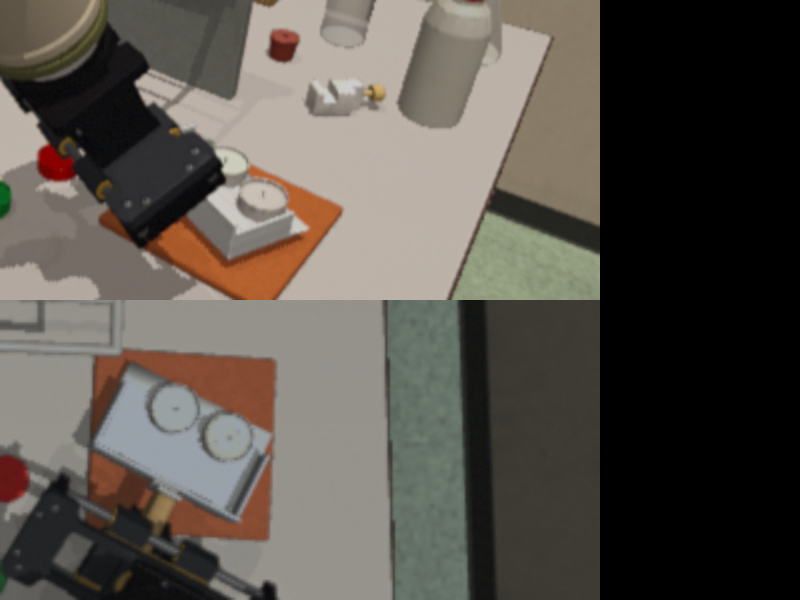

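The pan is centred over the tile (pan centre ≈ (183,440), tile centre (184,445)), with both lights upright. Lowering.

```bash
python3 -m creep '[{"rx":0,"ry":0,"rz":0,"dx":0,"dy":0,"dz":-0.1,"fingers":-1},{"rx":0,"ry":0,"rz":0,"dx":0,"dy":0,"dz":-0.1,"fingers":-1},{"rx":0,"ry":0,"rz":0,"dx":0,"dy":0,"dz":-0.1,"fingers":-1},{"rx":0,"ry":0,"rz":0,"dx":0,"dy":0,"dz":-0.06,"fingers":-1},{"rx":0,"ry":0,"rz":0,"dx":0,"dy":0,"dz":0,"fingers":-1}]';python3 -m creep '[{"rx":0,"ry":0,"rz":0,"dx":0,"dy":0,"dz":-0.05,"fingers":-1},{"rx":0,"ry":0,"rz":0,"dx":0,"dy":0,"dz":0,"fingers":-1}]';python3 -m creep '[{"rx":0,"ry":0,"rz":0,"dx":0,"dy":0,"dz":-0.04,"fingers":-1},{"rx":0,"ry":0,"rz":0,"dx":0,"dy":0,"dz":0,"fingers":-1}]'; python3 j.py
```

```text
time: 25.65
ee_pos: [0.4841, -0.3195, 0.0498]
eef_rot: [0.121, 0.491, -0.207, 0.838]
ft_force: [-0.2, 0.7, -2.7]
width: 0.0157
time: 25.9
ee_pos: [0.4842, -0.3194, 0.0484]
eef_rot: [0.121, 0.491, -0.207, 0.838]
ft_force: [-0.1, -0.2, -1.0]
width: 0.0155
time: 26.15
ee_pos: [0.4842, -0.3194, 0.0472]
eef_rot: [0.121, 0.491, -0.207, 0.838]
ft_force: [-0.2, -0.0, -2.2]
width: 0.0157
26.15 q [-0.21   0.205  0.777  2.248 -0.617  0.278  2.162] ee [ 0.4842 -0.3194  0.0472] F [-0.2 -0.  -2.2]
yaw -27.8 lean 29.31 roll -0.05
```

```bash
python3 -m creep '[{"rx":0,"ry":0,"rz":0,"dx":0,"dy":0,"dz":-0.03,"fingers":-1},{"rx":0,"ry":0,"rz":0,"dx":0,"dy":0,"dz":0,"fingers":-1}]';python3 -m creep '[{"rx":0,"ry":0,"rz":0,"dx":0,"dy":0,"dz":-0.03,"fingers":-1},{"rx":0,"ry":0,"rz":0,"dx":0,"dy":0,"dz":0,"fingers":-1}]'; python3 j.py; python3 -c "
from h import *
print(read_state()['torque'])"
```

```text
time: 26.4
ee_pos: [0.4843, -0.3195, 0.0465]
eef_rot: [0.121, 0.49, -0.207, 0.838]
ft_force: [0.6, -1.2, -1.3]
width: 0.0158
time: 26.65
ee_pos: [0.4848, -0.3198, 0.0462]
eef_rot: [0.121, 0.49, -0.207, 0.838]
ft_force: [-3.6, 1.7, 6.9]
width: 0.0155
26.65 q [-0.201  0.208  0.767  2.248 -0.628  0.274  2.172] ee [ 0.4848 -0.3198  0.0462] F [-3.6  1.7  6.9]
yaw -27.8 lean 29.41 roll -0.02
[0.40799422 0.43538593 0.05075534]
```

```bash
python3 -m creep '[{"rx":0.0007,"ry":0.0013,"rz":0,"dx":0,"dy":0,"dz":0,"fingers":-1},{"rx":0.0007,"ry":0.0013,"rz":0,"dx":0,"dy":0,"dz":0,"fingers":-1},{"rx":0,"ry":0,"rz":0,"dx":0,"dy":0,"dz":0,"fingers":-1}]';python3 -m creep '[{"rx":0,"ry":0,"rz":0,"dx":0,"dy":0,"dz":0,"fingers":-0.5},{"rx":0,"ry":0,"rz":0,"dx":0,"dy":0,"dz":0,"fingers":-0.2},{"rx":0,"ry":0,"rz":0,"dx":0,"dy":0,"dz":0,"fingers":0},{"rx":0,"ry":0,"rz":0,"dx":0,"dy":0,"dz":0,"fingers":0},{"rx":0,"ry":0,"rz":0,"dx":0,"dy":0,"dz":0,"fingers":0},{"rx":0,"ry":0,"rz":0,"dx":0,"dy":0,"dz":0,"fingers":0}]'; python3 j.py
```

```text
time: 27.02
ee_pos: [0.4853, -0.32, 0.0467]
eef_rot: [0.123, 0.497, -0.206, 0.834]
ft_force: [-5.3, 3.7, 12.0]
width: 0.0155
time: 27.78
ee_pos: [0.4842, -0.3194, 0.0455]
eef_rot: [0.123, 0.498, -0.206, 0.833]
ft_force: [0.6, 0.4, -0.0]
width: 0.0431
27.775 q [-0.218  0.219  0.789  2.235 -0.605  0.303  2.146] ee [ 0.4842 -0.3194  0.0455] F [ 0.6  0.4 -0. ]
yaw -27.8 lean 28.25 roll -0.04
```

```bash
python3 -m creep '[{"rx":0,"ry":0,"rz":0,"dx":-0.12,"dy":0.06,"dz":0.25,"fingers":0},{"rx":0,"ry":0,"rz":0,"dx":-0.24,"dy":0.13,"dz":0.5,"fingers":0},{"rx":0,"ry":0,"rz":0,"dx":-0.24,"dy":0.13,"dz":0.5,"fingers":0},{"rx":0,"ry":0,"rz":0,"dx":-0.15,"dy":0.1,"dz":0.6,"fingers":0},{"rx":0,"ry":0,"rz":0,"dx":0,"dy":0,"dz":0.6,"fingers":0},{"rx":0,"ry":0,"rz":0,"dx":0,"dy":0,"dz":0.6,"fingers":0},{"rx":0,"ry":0,"rz":0,"dx":0,"dy":0,"dz":0,"fingers":0}]'; python3 j.py; python3 -c "
from h import *
p,d=camera('scene'); t,dt=camera('top'); np.savez('/tmp/t8',t=t,d=dt)
o=np.zeros((600,800,3),np.uint8); o[:300]=np.hstack([cv2.resize(p[220:370,320:620],(600,300)),np.zeros((300,200,3),np.uint8)]); o[300:]=cv2.resize(t[130:320,130:530],(800,380))[:300] if 0 else cv2.resize(t[130:318,30:530],(800,300))
save('s8.png',o)
W=cloud('top',dt); hsv=cv2.cvtColor(t,cv2.COLOR_RGB2HSV)
v,u=np.mgrid[:480,:640]
m=(u>390)&(u<495)&(v>195)&(v<300)&(W[...,2]>.03)&(W[...,2]<.05); print('lights/walls z>30',np.nanmean(W[m],0))
for n,b in(('matchbox',(155,170,190,198)),('weight',(212,292,232,314))):
    mm=(u>=b[0])&(u<b[2])&(v>=b[1])&(v<b[3])&(hsv[...,1]>(120 if n=='matchbox' else 80)); print(n,u[mm].mean(),v[mm].mean(),mm.sum())
z=np.load('/tmp/top.npz')['p']; h0=cv2.cvtColor(z,cv2.COLOR_RGB2HSV)
for n,b in(('matchbox',(155,170,190,198)),('weight',(212,292,232,314))):
    mm=(u>=b[0])&(u<b[2])&(v>=b[1])&(v<b[3])&(h0[...,1]>(120 if n=='matchbox' else 80)); print('before',n,u[mm].mean(),v[mm].mean(),mm.sum())
"
```

```text
time: 28.65
ee_pos: [0.4627, -0.307, 0.1375]
eef_rot: [0.123, 0.497, -0.206, 0.834]
ft_force: [0.1, 0.6, 0.0]
width: 0.0431
28.65 q [-0.504 -0.169  0.983  2.23   0.26   0.521  1.399] ee [ 0.4627 -0.307   0.1375] F [0.1 0.6 0. ]
yaw -27.6 lean 28.39 roll 0.08
lights/walls z>30 [ 0.53020171 -0.34077585  0.03836324]
matchbox 170.4141876430206 183.1853546910755 437
weight 221.5 303.3974358974359 156
before matchbox 170.3909090909091 183.22954545454544 440
before weight 221.50632911392404 303.3987341772152 158
```

View pics/s8.png

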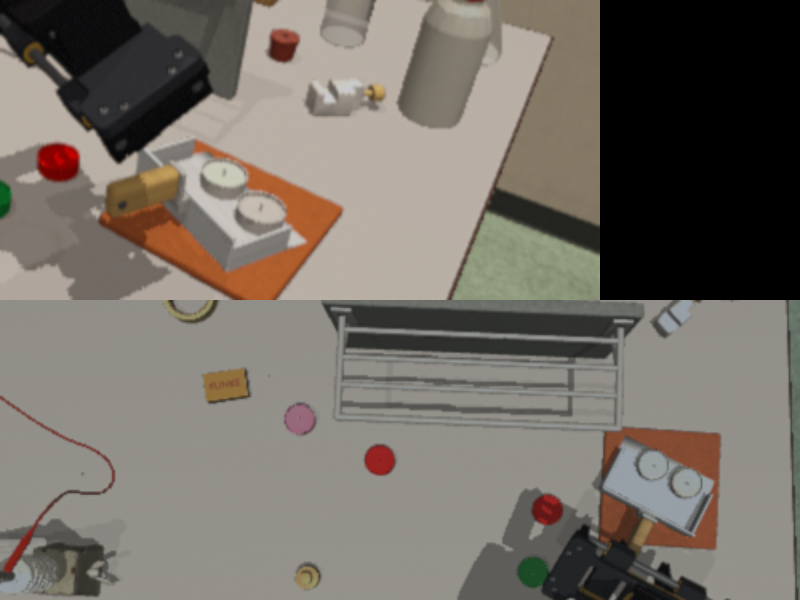

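The loaded scoop lies flat, pan centre ≈ (659,486) against tile centre (661,488) in the crop, and both lights are upright. The matchbox and weight have not moved, and the gripper is clear.

```bash
python3 -c "
from h import *
print(close_job())"
```

```text
the job is handed in; nothing more can be done
None
```

The job is handed in at about 28.7 s. I ran the scoop under both tealights against the back panel, lifted them clear and set the loaded scoop down flat on the clay tile.

**Last checks:**
- Both tealights are upright in the pan.
- The pan's centre is within a few mm of the tile's centre, with the scoop turned about 24° relative to the tile.
- The matchbox and brass weight are at their starting pixels to within 0.1 px.
- The gripper is open, off the scoop, and reads no force.

**What went wrong or disagreed:**
- **First grasp:** I lifted before the fingers had closed, so they held only the top few mm of the handle. I set the scoop back down and regripped it properly.
- **Joint limits on the way to the tile:** joint 7 read 2.603 against its 2.6 limit, and joint 3 sat just inside its own. The arm left its path, with a wrist reading of about 87 N. I saw no contact in the pictures. I turned the scoop to get clear, but the judge may count the 0.003 rad over the limit.
- **Push against the panel:** the wrist force peaked at about 64 N, through the scoop, which is under the 120 N limit.

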